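Find the rub of the bead-painting turntable and set its hand rest clear

ROBOT

A 6-joint arm with a two-finger parallel gripper is mounted at the origin on the work surface. World frame = base frame: x ahead of the robot, y to its left, z up, the work surface at z = 0. Lengths are in m, angles in rad, forces in N, time in s.
With the tool pointing down it reaches from about 0.25 to 0.775 m from the base axis. Payload 4 kg.
Tool frame: the origin (TCP) lies midway between the tips of the shut fingers; the grasp point (between the pads) lies 19 mm behind it; z points along the fingers, y is the line along which they close (so a half turn about z gives the same grasp; the last joint's range is limited). The gripper opens to 85 mm and grips with 20 to 120 N. Pads are 22 mm wide; open, the fingers measure 114 mm over their backs; the gripper's body (76 mm by 85 mm) begins 54 mm behind the grasp point. The pads swing forward as they close: fully open they stand 13 mm farther back than shut.
Start: joints at [1.164, 0.087, 1.371, -0, 1.684, -0.103], TCP at [0.165, 0.525, 0.231] pointing down, gripper open.
Joint ranges: [-3.1, 3.1], [-0.76, 2.03], [0.27, 2.55], [-1.08, 4.22], [0.17, 2.65], [-2.57, 2.57]. Speed limits (rad/s): [2.79, 2.79, 3.14, 3.14, 3.14, 3.14].

INTERFACE

Orientations are given as [roll, pitch, yaw] about the fixed x, y, z axes, in that order (R = Rz(yaw) Ry(pitch) Rx(roll)).
In Python, from plant import ctrl gives the robot as it stands. The module is installed in compiled form; this text tells all that it offers.
- The arm moves only by the tool send_rows, never from a script. Its argument "steps" is text: rows parted by semicolons, each of 7 numbers parted by spaces: the shift along the tool's x, y, z in m, then the turn, a rotation vector about the tool's x, y, z in rad, then the closure, from 0 (fully open) to 1 (shut). In form: tx ty tz rx ry rz jaw; .... A call has 1 to 20 rows; each row is the pose to reach, as a shift and turn from the pose commanded when the call began, along the tool's axes at that moment; what a row does not reach only later rows make up. A row lasts 1/8 s, in which the tool goes at most 62.5 mm and 10.7 degrees, less where a joint would pass 70% of its speed; a pose out of reach is approached as far as the arm can. A call with a gripper value outside its range is refused whole. The fingers move at their own pace and stop on an object; "squeeze" is the grip in N (left out, the last holds). Time passes only in rows, so rows that repeat a pose let the fingers close. It gives the time, the measured TCP pose, the force, the opening and the grip force at its end, in the units of the state.
- ctrl.get_obs(): the state, without advancing time (a new reading comes with each control period).
- ctrl.grab_frame(name): name is "scene" or "top"; returns (picture, depth): 384x512x3 uint8, red, green, blue; 384x512 float32, m along the optical axis (not along the pixel's ray), 0 where there is no reading.
- ctrl.camera_params(name): a dict with "K" (3x3 intrinsics, pixels), "R" (3x3) and "t" (3): a world point X has camera coordinates R X + t. Camera axes: x right, y down, z forward; pixel columns grow to the right and rows downward; lengths in m; the calibration is good to about 2 mm. A picture is of the moment at which its call begins. camera_params takes no time and is no camera call.
- ctrl.close_job(): hands the job in; it is judged then, once.
The state is a dict: "time": time; "qpos": joint angles; "qvel": joint speeds; "tau": joint torques, N m; "position": TCP position; "tool_rot": TCP orientation; "ft_force": force on the tool from outside, world axes, zero at the start; "ft_torque": the same for the moment, N m; "opening": finger opening in m; "gripper_force": force on a finger pad.
Only numpy, scipy, OpenCV 4.12 (cv2) and the standard library are available. Lean on these libraries where they do the work, as an engineer would, in place of code of your own. Each camera call takes 0.05 s, during which the arm holds its last target. There are 200 camera calls.

TASK

Once in every turn the bead-painting turntable rubs on its wooden hand rest. Turn the disc slowly by hand, feel where it drags hardest, stop it with that spot at the rest and let go. Then draw the rest back on its arm to leave about 3 mm of daylight there between its bar and the rim, and leave the other things on the shelf where they stand.

Things in the scene. Friction and masses are not known exactly. Their poses are not given: they have to be found in the camera images.
- turntable: fixed cast pedestal of the painting turntable (a banding wheel), foot 156 mm across. Origin on the shelf at the disc's spindle axis, z up; its x axis points along the steel arm that carries the hand rest, from the spindle outwards. The arm is 24 mm wide, top 36 mm above the shelf, and ends in a foot 50 mm wide at x = 229 mm
- disc: plywood disc, rim radius 120 mm, 18 mm thick, top 117 mm above the shelf, turning either way without end about the turntable's upright spindle; stays where left. A bead on a pin stands at its centre (42 mm across, to 159 mm above the shelf). Origin on the axis at its underside; x axis points to the peg. The bearing drags about 1 to 1.5 N at the peg; at the rub this climbs smoothly to about 7 to 8 N and falls again
- peg_mid (a point): middle of the upright turned wooden peg by which the disc is turned: 22 mm across, 46 mm tall, foot 2 mm above the disc top, this point 144 mm above the shelf and 90 mm from the spindle axis. The peg spins freely on its own pin, so it may be gripped or pushed
- rest: carriage of the hand rest: iron block 36 x 44 mm clamped on the arm, with an upright steel post 14 mm thick on the arm's centre line topped by a turned wooden knob. Origin on the arm's centre line 30 mm above the shelf, below the post. It slides only along the turntable's x axis (away from the disc is +x, 30 mm of travel), needs about 12 N to shift and stays where it is left
- post_knob (a point): middle of the wooden knob on the rest's post: 26 mm across, 43 mm tall, this point 143 mm above the shelf (knob top 165 mm), 165 mm from the spindle axis at the start
- pad_face (a point): middle of the rim-side face of the rest's wooden bar (110 mm long across the arm, 18 mm thick, 22 mm tall, centre 108 mm above the shelf). Spring strips let it give 0.22 mm per N away from the disc. At first 120.5 mm from the spindle axis. Somewhere on the rim, too slight to see, damp has swollen the edge over 45 degrees of arc, its crown 122 mm from the axis: there it rubs
- abacus: small red and yellow wooden abacus standing on two feet, 212 mm wide, 158 mm tall, 80 mm deep; origin under its middle. Leave alone
- bowl: pink soapstone bowl, 136 mm across the rim, 55 mm tall; origin under its middle. Leave alone
- mug: dented white enamel mug with brushes in it, 86 mm across, 81 mm tall, brushes to 180 mm; origin under its middle, handle to its +y. Leave alone
- bead1: loose turned acacia bead, 39 mm across, 28 mm tall, on the shelf; origin under it. Leave alone
- bead2: another such bead. Leave alone
- bead3: a third such bead. Leave alone
- tin1: paint tin, 77 mm across, 80 mm tall; origin under its middle. Leave alone
- tin2: another such tin. Leave alone

How it is judged:
By the outcome, as a careful person would: the job done as asked, in the order asked, and still so for the second after the job is handed in, with the robot touching nothing.
It also fails if it takes over 64 s, if anything falls off the work surface, if the arm or the gripper's body presses on something with over 40 N, if the wrist force passes 120 N, or if a joint passes its speed limit or range.

## Working session

There is one attempt and no reset: what is moved stays moved. The work goes in short steps, Python scripts to look and compute and a tool call to move; the robot and the scene stay as the last step left them, time stands still between calls to the robot, and variables do not carry over. Pictures are saved under pics/ and viewed, at most 10 in all, crops included, and the job is handed in when it is done.

Besides the shell and the picture viewer there is one more tool, called by a JSON object that holds its "api" and its "payload", one argument or row to a line. send_rows: Moves the arm, as the interface text tells. Its arguments: {"type":"object","properties":{"steps":{"type":"string"},"squeeze":{"type":"number"}},"required":["steps"]}

```bash
mkdir -p pics
python3 - <<'E'
from plant import ctrl
import cv2,numpy as np
for n in("scene","top"):
    p,d=ctrl.grab_frame(n); np.savez(f"{n}.npz",p=p,d=d,**ctrl.camera_params(n))
    cv2.imwrite(f"pics/{n}1.png",p[:,:,::-1])
    c=ctrl.camera_params(n); print(n,c["K"].tolist(),(-c["R"].T@c["t"]).round(3))
o=ctrl.get_obs();print(o)
E
```

```text
scene [[416.96781672796993, 0.0, 256.63007300027385], [0.0, 416.96781672796993, 189.22891050044652], [0.0, 0.0, 1.0]] [1.058 0.95  0.878]
top [[351.6265133576944, 0.0, 260.6675518902277], [0.0, 351.6265133576944, 188.86183300268203], [0.0, 0.0, 1.0]] [0.514 0.04  1.051]
{'time': 0.1, 'qpos': array([ 1.16389444e+00,  8.79283768e-02,  1.37213994e+00,  1.36015346e-05,
        1.68361431e+00, -1.03109065e-01]), 'qvel': array([-3.05069873e-04, -1.49753022e-03, -3.61131242e-03,  1.04806814e-05,
       -4.61736434e-04,  6.67256872e-04]), 'tau': array([ 1.30081637e-03, -3.53017187e+01, -3.14218926e+01, -1.20915884e-04,
        8.02094612e-03,  7.62292757e-06]), 'position': array([0.1643497 , 0.52438846, 0.23021167]), 'tool_rot': array([-3.13951517e+00, -2.28560066e-04,  2.83780112e+00]), 'ft_force': array([-0.22124274, -0.18093634, -0.49911062]), 'ft_torque': array([-0.02846651, -0.00187783,  0.0167287 ]), 'gripper_force': 0.0, 'opening': 0.0853518479556592}
```

View pics/scene1.png

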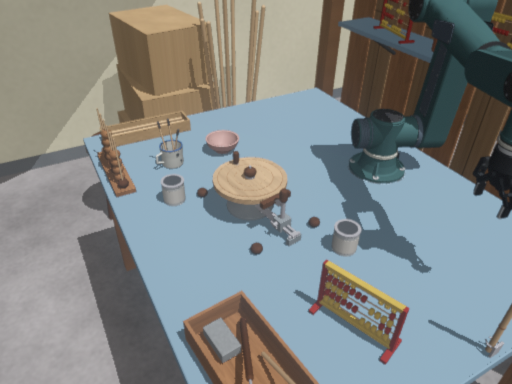

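View pics/top1.png

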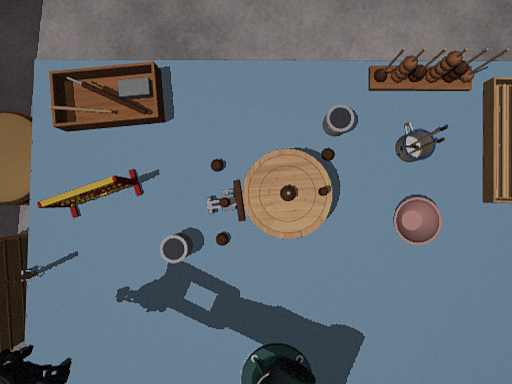

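The top view shows the disc centred near pixel (289,193), the peg at (324,190), the bar at (240,201) and the knob at about (225,202). The rest is on the +y side of the disc. Both views show tins, beads, the bowl and the mug standing clear around the disc.

```bash
cat > h.py <<'E'
import numpy as np,cv2
def cloud(n,z=None):
    z=z or np.load(f"{n}.npz"); K,R,t,d=z["K"],z["R"],z["t"],z["d"]
    v,u=np.mgrid[:d.shape[0],:d.shape[1]]
    C=np.stack([(u-K[0,2])/K[0,0]*d,(v-K[1,2])/K[1,1]*d,d],-1)
    return (C-t)@R
E
python3 - <<'E'
from h import *
for n in("top","scene"):
    X=cloud(n); z=X[...,2]
    near=(abs(X[...,0]-.51)<.3)&(abs(X[...,1])<.3)
    m=(abs(z-.117)<.005)&near
    k,l,s,c=cv2.connectedComponentsWithStats(m.astype(np.uint8)); i=1+s[1:,4].argmax()
    P=X[l==i]; (cx,cy),r=cv2.minEnclosingCircle(P[:,:2].astype(np.float32)); 
    print(n,"disc",cx,cy,r,P[:,2].mean(),np.median(P[:,:2],0))
    m=(z>.127)&(z<.20)&near
    k,l,s,c=cv2.connectedComponentsWithStats(m.astype(np.uint8))
    for j in range(1,k):
        if s[j,4]>8:
            Q=X[l==j]; T=Q[Q[:,2]>Q[:,2].max()-.006]
            print(s[j,4],c[j].round(1),Q.min(0).round(3),Q.max(0).round(3),T.mean(0).round(4))
    m=(z>.03)&(z<.127)&near
    k,l,s,c=cv2.connectedComponentsWithStats(m.astype(np.uint8))
    for j in range(1,k):
        if s[j,4]>30:
            Q=X[l==j]; print(" low",s[j,4],c[j].round(1),Q.min(0).round(3),Q.max(0).round(3))
E
```

```text
top disc 0.5406197309494019 -0.0015377786476165056 0.13805249333381653 0.11749253285881228 [ 0.53730097 -0.01342946]
198 [287.3 192.6] [ 0.522 -0.04   0.136] [ 0.561 -0.001  0.161] [ 0.5417 -0.0205  0.1592]
70 [322.4 190.7] [ 0.535 -0.119  0.132] [ 0.555 -0.099  0.167] [ 0.5462 -0.1098  0.1633]
90 [224.2 201.6] [0.505 0.13  0.13 ] [0.529 0.155 0.167] [0.5167 0.1424 0.1635]
 low 696 [338.5 118.7] [ 0.715 -0.206  0.03 ] [ 0.791 -0.131  0.085]
 low 6668 [281.6 193.8] [ 0.422 -0.138  0.03 ] [0.661 0.208 0.124]
 low 489 [178.6 247.2] [0.35  0.251 0.03 ] [0.425 0.3   0.085]
scene disc 0.5375160574913025 -0.00672327633947134 0.13638634979724884 0.11683841211585162 [ 0.55347172 -0.00160383]
68 [235.4 156.6] [ 0.539 -0.119  0.128] [ 0.558 -0.096  0.167] [ 0.5484 -0.1083  0.1633]
111 [249.5 171.5] [ 0.525 -0.035  0.128] [0.564 0.001 0.159] [ 0.5457 -0.0184  0.1572]
109 [283.2 195.2] [0.509 0.131 0.127] [0.531 0.158 0.167] [0.5186 0.1444 0.1638]
 low 3305 [254.9 188. ] [ 0.424 -0.141  0.03 ] [0.663 0.212 0.127]
 low 513 [172.4 186.2] [ 0.716 -0.21   0.03 ] [ 0.794 -0.127  0.084]
 low 328 [342.6 228.4] [0.347 0.251 0.03 ] [0.428 0.3   0.083]
```

{"api": "send_rows", "payload": {
  "steps": "-0.554 -0.491 0.01 0 0 1.112 0.3;-0.554 -0.491 0.01 0 0 1.112 0.3;-0.554 -0.491 0.01 0 0 1.112 0.3;-0.554 -0.491 0.01 0 0 1.112 0.3;-0.554 -0.491 0.01 0 0 1.112 0.3;-0.554 -0.491 0.01 0 0 1.112 0.3;-0.554 -0.491 0.01 0 0 1.112 0.3;-0.554 -0.491 0.01 0 0 1.112 0.3;-0.554 -0.491 0.01 0 0 1.112 0.3;-0.554 -0.491 0.01 0 0 1.112 0.3;-0.554 -0.491 0.01 0 0 1.112 0.3;-0.554 -0.491 0.01 0 0 1.112 0.3;-0.554 -0.491 0.01 0 0 1.112 0.3;-0.554 -0.491 0.01 0 0 1.112 0.3"
}}

```text
time: 1.85
position: [0.5458, -0.1091, 0.2205]
tool_rot: [-3.14, -0.001, 1.726]
ft_force: [-0.5, -0.0, -0.1]
opening: 0.0601
gripper_force: 0.0
```

{"api": "send_rows", "payload": {
  "steps": "0 0.001 0.045 0 0 0 0.3;0 0.001 0.09 0 0 0 0.3;0 0.001 0.09 0 0 0 0.3;0 0.001 0.09 0 0 0 1;0 0.001 0.09 0 0 0 1;0 0.001 0.09 0 0 0 1;0 0.001 0.09 0 0 0 1;0 0.001 0.09 0 0 0 1",
  "squeeze": 30
}}

```text
time: 2.85
position: [0.5488, -0.1094, 0.1346]
tool_rot: [3.137, 0.002, 1.726]
ft_force: [-1.5, 1.0, 6.3]
opening: 0.0207
gripper_force: 29.6
```

Run:
```python
from plant import ctrl
import cv2
p,d=ctrl.grab_frame("scene"); cv2.imwrite("pics/s2.png",cv2.resize(p[100:250,150:350,::-1],None,fx=3,fy=3))
o=ctrl.get_obs();print(o["position"],o["ft_force"],o["opening"],o["gripper_force"],o["tool_rot"])
```

```text
[ 0.54877643 -0.10941451  0.13458453] [-0.79668245  1.58630241  6.42989286] 0.020633489069885914 29.592565825441852 [3.13660996e+00 1.61873245e-03 1.72583624e+00]
```

View pics/s2.png

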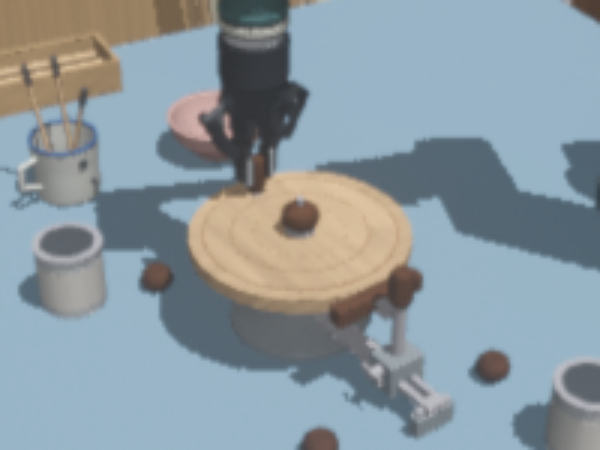

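```bash
cat > arc.py <<'E'
import numpy as np,sys
def arc(a,b,s,per):
    A=np.arange(a,b+.01*np.sign(s),s); P=np.round(90*np.stack([np.cos(np.radians(A)),np.sin(np.radians(A))],1),1)
    for i in range(0,len(A)-1,per):
        print(A[min(i+per,len(A)-1)],';'.join("%.4f %.4f 0 0 0 0 1"%tuple((p-P[i])/1000) for p in P[i+1:i+per+1]))
if __name__=="__main__": arc(*map(float,sys.argv[1:4]),int(sys.argv[4]))
E
python3 arc.py 185 545 5 3
```

```text
200.0 0.0011 -0.0078 0 0 0 0 1;0.0028 -0.0155 0 0 0 0 1;0.0051 -0.0230 0 0 0 0 1
215.0 0.0030 -0.0072 0 0 0 0 1;0.0067 -0.0142 0 0 0 0 1;0.0109 -0.0208 0 0 0 0 1
230.0 0.0048 -0.0063 0 0 0 0 1;0.0101 -0.0120 0 0 0 0 1;0.0158 -0.0173 0 0 0 0 1
245.0 0.0063 -0.0048 0 0 0 0 1;0.0129 -0.0090 0 0 0 0 1;0.0199 -0.0127 0 0 0 0 1
260.0 0.0072 -0.0030 0 0 0 0 1;0.0147 -0.0053 0 0 0 0 1;0.0224 -0.0070 0 0 0 0 1
275.0 0.0078 -0.0011 0 0 0 0 1;0.0156 -0.0014 0 0 0 0 1;0.0234 -0.0011 0 0 0 0 1
290.0 0.0078 0.0011 0 0 0 0 1;0.0155 0.0028 0 0 0 0 1;0.0230 0.0051 0 0 0 0 1
305.0 0.0072 0.0030 0 0 0 0 1;0.0142 0.0067 0 0 0 0 1;0.0208 0.0109 0 0 0 0 1
320.0 0.0063 0.0048 0 0 0 0 1;0.0120 0.0101 0 0 0 0 1;0.0173 0.0158 0 0 0 0 1
335.0 0.0048 0.0063 0 0 0 0 1;0.0090 0.0129 0 0 0 0 1;0.0127 0.0199 0 0 0 0 1
350.0 0.0030 0.0072 0 0 0 0 1;0.0053 0.0147 0 0 0 0 1;0.0070 0.0224 0 0 0 0 1
365.0 0.0011 0.0078 0 0 0 0 1;0.0014 0.0156 0 0 0 0 1;0.0011 0.0234 0 0 0 0 1
380.0 -0.0011 0.0078 0 0 0 0 1;-0.0028 0.0155 0 0 0 0 1;-0.0051 0.0230 0 0 0 0 1
395.0 -0.0030 0.0072 0 0 0 0 1;-0.0067 0.0142 0 0 0 0 1;-0.0109 0.0208 0 0 0 0 1
410.0 -0.0048 0.0063 0 0 0 0 1;-0.0101 0.0120 0 0 0 0 1;-0.0158 0.0173 0 0 0 0 1
425.0 -0.0063 0.0048 0 0 0 0 1;-0.0129 0.0090 0 0 0 0 1;-0.0199 0.0127 0 0 0 0 1
440.0 -0.0072 0.0030 0 0 0 0 1;-0.0147 0.0053 0 0 0 0 1;-0.0224 0.0070 0 0 0 0 1
455.0 -0.0078 0.0011 0 0 0 0 1;-0.0156 0.0014 0 0 0 0 1;-0.0234 0.0011 0 0 0 0 1
470.0 -0.0078 -0.0011 0 0 0 0 1;-0.0155 -0.0028 0 0 0 0 1;-0.0230 -0.0051 0 0 0 0 1
485.0 -0.0072 -0.0030 0 0 0 0 1;-0.0142 -0.0067 0 0 0 0 1;-0.0208 -0.0109 0 0 0 0 1
500.0 -0.0063 -0.0048 0 0 0 0 1;-0.0120 -0.0101 0 0 0 0 1;-0.0173 -0.0158 0 0 0 0 1
515.0 -0.0048 -0.0063 0 0 0 0 1;-0.0090 -0.0129 0 0 0 0 1;-0.0127 -0.0199 0 0 0 0 1
530.0 -0.0030 -0.0072 0 0 0 0 1;-0.0053 -0.0147 0 0 0 0 1;-0.0070 -0.0224 0 0 0 0 1
545.0 -0.0011 -0.0078 0 0 0 0 1;-0.0014 -0.0156 0 0 0 0 1;-0.0011 -0.0234 0 0 0 0 1
```

{"api": "send_rows", "payload": {
  "steps": "0.0011 -0.0078 -0.004 0 0 0 1;0.0028 -0.0155 -0.004 0 0 0 1;0.0051 -0.0230 -0.004 0 0 0 1"
}}

```text
time: 3.28
position: [0.5229, -0.1081, 0.1348]
tool_rot: [-3.141, 0.0, 1.725]
ft_force: [0.8, -0.9, -5.5]
opening: 0.0207
gripper_force: 30.5
```

{"api": "send_rows", "payload": {
  "steps": "0.0030 -0.0072 0 0 0 0 1;0.0067 -0.0142 0 0 0 0 1;0.0109 -0.0208 0 0 0 0 1"
}}

```text
time: 3.65
position: [0.5004, -0.1005, 0.1348]
tool_rot: [-3.14, 0.0, 1.725]
ft_force: [-0.6, -4.5, -7.0]
opening: 0.0207
gripper_force: 30.3
```

{"api": "send_rows", "payload": {
  "steps": "0.0048 -0.0063 0 0 0 0 1;0.0101 -0.0120 0 0 0 0 1;0.0158 -0.0173 0 0 0 0 1"
}}

```text
time: 4.03
position: [0.4806, -0.0872, 0.1348]
tool_rot: [-3.139, -0.0, 1.726]
ft_force: [-1.8, -3.8, -7.1]
opening: 0.0204
gripper_force: 30.3
```

{"api": "send_rows", "payload": {
  "steps": "0.0063 -0.0048 0 0 0 0 1;0.0129 -0.0090 0 0 0 0 1;0.0199 -0.0127 0 0 0 0 1"
}}

```text
time: 4.4
position: [0.4648, -0.069, 0.1347]
tool_rot: [-3.139, -0.001, 1.726]
ft_force: [-3.4, -3.5, -6.6]
opening: 0.0206
gripper_force: 30.3
```

{"api": "send_rows", "payload": {
  "steps": "0.0072 -0.0030 0.002 0 0 0 1;0.0147 -0.0053 0.002 0 0 0 1;0.0224 -0.0070 0.002 0 0 0 1"
}}

```text
time: 4.78
position: [0.4548, -0.0482, 0.1347]
tool_rot: [-3.14, 0.0, 1.726]
ft_force: [-6.0, -2.8, 0.4]
opening: 0.021
gripper_force: 31.0
```

{"api": "send_rows", "payload": {
  "steps": "0.0078 -0.0011 0 0 0 0 1;0.0156 -0.0014 0 0 0 0 1;0.0234 -0.0011 0 0 0 0 1"
}}

```text
time: 5.15
position: [0.4502, -0.0245, 0.1346]
tool_rot: [-3.141, -0.001, 1.726]
ft_force: [-4.5, -1.7, -0.3]
opening: 0.0209
gripper_force: 31.0
```

{"api": "send_rows", "payload": {
  "steps": "0.0078 0.0011 0 0 0 0 1;0.0155 0.0028 0 0 0 0 1;0.0230 0.0051 0 0 0 0 1"
}}

```text
time: 5.52
position: [0.4522, -0.0006, 0.1346]
tool_rot: [3.142, -0.002, 1.727]
ft_force: [-4.0, -0.4, 0.7]
opening: 0.0208
gripper_force: 31.0
```

{"api": "send_rows", "payload": {
  "steps": "0.0072 0.0030 0 0 0 0 1;0.0142 0.0067 0 0 0 0 1;0.0208 0.0109 0 0 0 0 1"
}}

```text
time: 5.9
position: [0.4598, 0.0209, 0.1346]
tool_rot: [-3.141, -0.0, 1.726]
ft_force: [-5.4, -3.1, 0.8]
opening: 0.021
gripper_force: 31.1
```

{"api": "send_rows", "payload": {
  "steps": "0.0063 0.0048 0 0 0 0 1;0.0120 0.0101 0 0 0 0 1;0.0173 0.0158 0 0 0 0 1"
}}

```text
time: 6.28
position: [0.4733, 0.0406, 0.1346]
tool_rot: [3.141, -0.001, 1.726]
ft_force: [-4.5, -1.6, 1.8]
opening: 0.0208
gripper_force: 31.1
```

{"api": "send_rows", "payload": {
  "steps": "0.0048 0.0063 0 0 0 0 1;0.0090 0.0129 0 0 0 0 1;0.0127 0.0199 0 0 0 0 1"
}}

```text
time: 6.65
position: [0.4923, 0.0565, 0.1346]
tool_rot: [3.138, -0.001, 1.726]
ft_force: [-2.7, 1.7, 5.8]
opening: 0.0209
gripper_force: 31.5
```

{"api": "send_rows", "payload": {
  "steps": "0.0030 0.0072 0 0 0 0 1;0.0053 0.0147 0 0 0 0 1;0.0070 0.0224 0 0 0 0 1"
}}

```text
time: 7.02
position: [0.5138, 0.0663, 0.1345]
tool_rot: [3.138, -0.0, 1.726]
ft_force: [-1.3, -0.7, 5.1]
opening: 0.0208
gripper_force: 31.5
```

{"api": "send_rows", "payload": {
  "steps": "0.0011 0.0078 0 0 0 0 1;0.0014 0.0156 0 0 0 0 1;0.0011 0.0234 0 0 0 0 1"
}}

```text
time: 7.4
position: [0.537, 0.0702, 0.1346]
tool_rot: [3.138, 0.001, 1.726]
ft_force: [-1.4, -2.2, 6.0]
opening: 0.0204
gripper_force: 31.4
```

{"api": "send_rows", "payload": {
  "steps": "-0.0011 0.0078 0 0 0 0 1;-0.0028 0.0155 0 0 0 0 1;-0.0051 0.0230 0 0 0 0 1"
}}

```text
time: 7.78
position: [0.5603, 0.068, 0.1346]
tool_rot: [3.138, 0.002, 1.725]
ft_force: [-2.2, -3.3, 4.6]
opening: 0.021
gripper_force: 31.5
```

{"api": "send_rows", "payload": {
  "steps": "-0.0030 0.0072 0 0 0 0 1;-0.0067 0.0142 0 0 0 0 1;-0.0109 0.0208 0 0 0 0 1"
}}

```text
time: 8.15
position: [0.5821, 0.06, 0.1346]
tool_rot: [3.14, 0.003, 1.725]
ft_force: [-3.5, -4.0, 6.5]
opening: 0.0206
gripper_force: 31.6
```

{"api": "send_rows", "payload": {
  "steps": "-0.0048 0.0063 0 0 0 0 1;-0.0101 0.0120 0 0 0 0 1;-0.0158 0.0173 0 0 0 0 1"
}}

```text
time: 8.52
position: [0.6009, 0.0467, 0.1346]
tool_rot: [3.141, 0.003, 1.725]
ft_force: [-5.4, -3.4, 7.2]
opening: 0.021
gripper_force: 31.7
```

{"api": "send_rows", "payload": {
  "steps": "-0.0063 0.0048 0 0 0 0 1;-0.0129 0.0090 0 0 0 0 1;-0.0199 0.0127 0 0 0 0 1"
}}

```text
time: 8.9
position: [0.6158, 0.0292, 0.1345]
tool_rot: [-3.14, 0.003, 1.725]
ft_force: [-7.2, -3.1, 8.9]
opening: 0.0211
gripper_force: 31.8
```

{"api": "send_rows", "payload": {
  "steps": "-0.0072 0.0030 0 0 0 0 1;-0.0147 0.0053 0 0 0 0 1;-0.0224 0.0070 0 0 0 0 1"
}}

```text
time: 9.28
position: [0.6256, 0.0087, 0.1345]
tool_rot: [-3.139, 0.001, 1.725]
ft_force: [-8.1, -1.1, 7.8]
opening: 0.0206
gripper_force: 31.8
```

{"api": "send_rows", "payload": {
  "steps": "-0.0078 0.0011 0 0 0 0 1;-0.0156 0.0014 0 0 0 0 1;-0.0234 0.0011 0 0 0 0 1"
}}

```text
time: 9.65
position: [0.63, -0.0134, 0.1345]
tool_rot: [-3.139, -0.0, 1.726]
ft_force: [-9.6, 1.2, 8.8]
opening: 0.0206
gripper_force: 31.8
```

{"api": "send_rows", "payload": {
  "steps": "-0.0078 -0.0011 0 0 0 0 1;-0.0155 -0.0028 0 0 0 0 1;-0.0230 -0.0051 0 0 0 0 1"
}}

```text
time: 10.02
position: [0.6287, -0.036, 0.1346]
tool_rot: [-3.14, -0.002, 1.726]
ft_force: [-8.4, 3.7, 7.9]
opening: 0.0205
gripper_force: 31.8
```

{"api": "send_rows", "payload": {
  "steps": "-0.0072 -0.0030 0 0 0 0 1;-0.0142 -0.0067 0 0 0 0 1;-0.0208 -0.0109 0 0 0 0 1"
}}

```text
time: 10.4
position: [0.6218, -0.0577, 0.1346]
tool_rot: [3.141, -0.003, 1.727]
ft_force: [-5.6, 3.7, 7.2]
opening: 0.0207
gripper_force: 31.7
```

{"api": "send_rows", "payload": {
  "steps": "-0.0063 -0.0048 0 0 0 0 1;-0.0120 -0.0101 0 0 0 0 1;-0.0173 -0.0158 0 0 0 0 1"
}}

```text
time: 10.78
position: [0.6097, -0.077, 0.1346]
tool_rot: [3.139, -0.003, 1.727]
ft_force: [-3.6, 3.7, 5.7]
opening: 0.0209
gripper_force: 31.6
```

{"api": "send_rows", "payload": {
  "steps": "-0.0048 -0.0063 0 0 0 0 1;-0.0090 -0.0129 0 0 0 0 1;-0.0127 -0.0199 0 0 0 0 1"
}}

```text
time: 11.15
position: [0.5927, -0.0929, 0.1346]
tool_rot: [3.137, -0.002, 1.727]
ft_force: [-1.3, 3.9, 5.9]
opening: 0.0209
gripper_force: 31.5
```

{"api": "send_rows", "payload": {
  "steps": "-0.0030 -0.0072 0 0 0 0 1;-0.0053 -0.0147 0 0 0 0 1;-0.0070 -0.0224 0 0 0 0 1"
}}

```text
time: 11.52
position: [0.572, -0.104, 0.1346]
tool_rot: [3.137, -0.0, 1.726]
ft_force: [0.1, 3.8, 5.4]
opening: 0.0212
gripper_force: 31.5
```

{"api": "send_rows", "payload": {
  "steps": "-0.0011 -0.0078 0 0 0 0 1;-0.0014 -0.0156 0 0 0 0 1;-0.0011 -0.0234 0 0 0 0 1"
}}

```text
time: 11.9
position: [0.549, -0.1094, 0.1346]
tool_rot: [3.137, 0.001, 1.726]
ft_force: [1.0, 1.7, 5.4]
opening: 0.0207
gripper_force: 31.5
```

```bash
cat > d1.txt <<'E'
.5229 -.1081 .8 -.9
.5004 -.1005 -.6 -4.5
.4806 -.0872 -1.8 -3.8
.4648 -.069 -3.4 -3.5
.4548 -.0482 -6 -2.8
.4502 -.0245 -4.5 -1.7
.4522 -.0006 -4 -.4
.4598 .0209 -5.4 -3.1
.4733 .0406 -4.5 -1.6
.4923 .0565 -2.7 1.7
.5138 .0663 -1.3 -.7
.537 .0702 -1.4 -2.2
.5603 .068 -2.2 -3.3
.5821 .06 -3.5 -4
.6009 .0467 -5.4 -3.4
.6158 .0292 -7.2 -3.1
.6256 .0087 -8.1 -1.1
.63 -.0134 -9.6 1.2
.6287 -.036 -8.4 3.7
.6218 -.0577 -5.6 3.7
.6097 -.077 -3.6 3.7
.5927 -.0929 -1.3 3.9
.572 -.104 .1 3.8
.549 -.1094 1 1.7
E
cat > an.py <<'E'
import numpy as np,sys
from scipy.optimize import least_squares
D=np.loadtxt(sys.argv[1]); s=float(sys.argv[2])
f=lambda p:np.hypot(D[:,0]-p[0],D[:,1]-p[1])-p[2]
r=least_squares(f,[.54,-.02,.09]) if len(sys.argv)<4 else None
c=r.x if r else np.array([float(sys.argv[3]),float(sys.argv[4]),.09])
print(c,)
for x,y,a,b in D:
    n=np.array([x-c[0],y-c[1]]);n/=np.hypot(*n); t=s*np.array([-n[1],n[0]])
    w=np.degrees(np.arctan2(n[1],n[0])); print("phi %.1f world %.1f tang %.2f rad %.2f"%((98.9-w)%360,w,t@[a,b],n@[a,b]))
E
python3 an.py d1.txt -1
```

```text
[ 0.54017765 -0.01974771  0.09004089]
phi 200.0 world -101.1 tang -0.96 rad 0.73
phi 215.1 world -116.2 tang -1.45 rad 4.30
phi 230.4 world -131.5 tang -1.17 rad 4.04
phi 245.7 world -146.8 tang -1.07 rad 4.76
phi 260.5 world -161.6 tang -0.76 rad 6.58
phi 275.9 world -177.0 tang -1.46 rad 4.58
phi 291.2 world 167.7 tang -1.24 rad 3.82
phi 305.7 world 153.2 tang -5.20 rad 3.42
phi 321.0 world 137.9 tang -4.20 rad 2.27
phi 336.8 world 122.1 tang -1.38 rad 2.88
phi 351.9 world 107.0 tang -1.45 rad -0.29
phi 6.9 world 92.0 tang -1.48 rad -2.15
phi 21.8 world 77.1 tang -1.41 rad -3.71
phi 36.6 world 62.3 tang -1.24 rad -5.17
phi 51.3 world 47.6 tang -1.69 rad -6.15
phi 66.0 world 32.9 tang -1.31 rad -7.73
phi 80.5 world 18.4 tang -1.52 rad -8.03
phi 94.9 world 4.0 tang -1.87 rad -9.49
phi 109.3 world -10.4 tang -2.12 rad -8.93
phi 123.8 world -24.9 tang -0.99 rad -6.64
phi 138.4 world -39.5 tang -0.57 rad -5.13
phi 153.2 world -54.3 tang -1.22 rad -3.93
phi 168.2 world -69.3 tang -1.44 rad -3.52
phi 183.3 world -84.4 tang -1.16 rad -1.59
```

```bash
python3 arc.py 185 295 10 11; python3 arc.py 295 331 3 1;python3 arc.py 331 295 -3 1
```

```text
295.0 0.0028 -0.0155 0 0 0 0 1;0.0081 -0.0302 0 0 0 0 1;0.0160 -0.0438 0 0 0 0 1;0.0261 -0.0558 0 0 0 0 1;0.0381 -0.0659 0 0 0 0 1;0.0517 -0.0738 0 0 0 0 1;0.0664 -0.0791 0 0 0 0 1;0.0819 -0.0819 0 0 0 0 1;0.0975 -0.0819 0 0 0 0 1;0.1130 -0.0791 0 0 0 0 1;0.1277 -0.0738 0 0 0 0 1
298.0 0.0043 0.0021 0 0 0 0 1
301.0 0.0041 0.0024 0 0 0 0 1
304.0 0.0039 0.0025 0 0 0 0 1
307.0 0.0039 0.0027 0 0 0 0 1
310.0 0.0037 0.0030 0 0 0 0 1
313.0 0.0035 0.0031 0 0 0 0 1
316.0 0.0033 0.0033 0 0 0 0 1
319.0 0.0032 0.0035 0 0 0 0 1
322.0 0.0030 0.0036 0 0 0 0 1
325.0 0.0028 0.0038 0 0 0 0 1
328.0 0.0026 0.0039 0 0 0 0 1
331.0 0.0024 0.0041 0 0 0 0 1
328.0 -0.0024 -0.0041 0 0 0 0 1
325.0 -0.0026 -0.0039 0 0 0 0 1
322.0 -0.0028 -0.0038 0 0 0 0 1
319.0 -0.0030 -0.0036 0 0 0 0 1
316.0 -0.0032 -0.0035 0 0 0 0 1
313.0 -0.0033 -0.0033 0 0 0 0 1
310.0 -0.0035 -0.0031 0 0 0 0 1
307.0 -0.0037 -0.0030 0 0 0 0 1
304.0 -0.0039 -0.0027 0 0 0 0 1
301.0 -0.0039 -0.0025 0 0 0 0 1
298.0 -0.0041 -0.0024 0 0 0 0 1
295.0 -0.0043 -0.0021 0 0 0 0 1
```

Fine pass through the rub, first one way and then back.

{"api": "send_rows", "payload": {
  "steps": "0.0028 -0.0155 -0.001 0 0 0 1;0.0081 -0.0307 -0.001 0 0 0 1;0.0160 -0.0448 -0.001 0 0 0 1;0.0261 -0.0573 -0.001 0 0 0 1;0.0381 -0.0674 -0.001 0 0 0 1;0.0517 -0.0753 -0.001 0 0 0 1;0.0664 -0.0806 -0.001 0 0 0 1;0.0819 -0.0834 -0.001 0 0 0 1;0.0975 -0.0834 -0.001 0 0 0 1;0.1130 -0.0806 -0.001 0 0 0 1;0.1235 -0.0770 -0.001 0 0 0 1;0.1277 -0.0753 -0.001 0 0 0 1"
}}

```text
time: 13.4
position: [0.4535, 0.0056, 0.1345]
tool_rot: [3.142, 0.001, 1.727]
ft_force: [2.6, -3.7, 5.0]
opening: 0.021
gripper_force: 31.4
```

{"api": "send_rows", "payload": {
  "steps": "0.0043 0.0021 0 0 0 0 1"
}}

```text
time: 13.52
position: [0.4548, 0.0093, 0.1345]
tool_rot: [-3.141, 0.002, 1.726]
ft_force: [2.5, -3.8, 5.5]
opening: 0.0206
gripper_force: 31.5
```

{"api": "send_rows", "payload": {
  "steps": "0.0041 0.0024 0 0 0 0 1"
}}

```text
time: 13.65
position: [0.4562, 0.0134, 0.1345]
tool_rot: [-3.14, 0.002, 1.725]
ft_force: [1.2, -4.7, 6.2]
opening: 0.0206
gripper_force: 31.5
```

{"api": "send_rows", "payload": {
  "steps": "0.0039 0.0025 0 0 0 0 1"
}}

```text
time: 13.78
position: [0.4579, 0.0174, 0.1346]
tool_rot: [-3.14, 0.003, 1.725]
ft_force: [1.0, -4.7, 6.2]
opening: 0.0208
gripper_force: 31.6
```

{"api": "send_rows", "payload": {
  "steps": "0.0039 0.0027 0 0 0 0 1"
}}

```text
time: 13.9
position: [0.4599, 0.0214, 0.1345]
tool_rot: [-3.139, 0.003, 1.725]
ft_force: [0.2, -5.5, 7.3]
opening: 0.0204
gripper_force: 31.6
```

{"api": "send_rows", "payload": {
  "steps": "0.0037 0.0030 0 0 0 0 1"
}}

```text
time: 14.02
position: [0.4621, 0.0255, 0.1345]
tool_rot: [-3.139, 0.003, 1.725]
ft_force: [-0.8, -5.3, 6.7]
opening: 0.0209
gripper_force: 31.6
```

{"api": "send_rows", "payload": {
  "steps": "0.0035 0.0031 0 0 0 0 1"
}}

```text
time: 14.15
position: [0.4645, 0.0294, 0.1345]
tool_rot: [-3.139, 0.003, 1.725]
ft_force: [-1.3, -4.6, 7.3]
opening: 0.021
gripper_force: 31.6
```

{"api": "send_rows", "payload": {
  "steps": "0.0033 0.0033 0 0 0 0 1"
}}

```text
time: 14.28
position: [0.4672, 0.0333, 0.1345]
tool_rot: [-3.138, 0.003, 1.725]
ft_force: [-0.8, -4.9, 7.2]
opening: 0.0207
gripper_force: 31.6
```

{"api": "send_rows", "payload": {
  "steps": "0.0032 0.0035 0 0 0 0 1"
}}

```text
time: 14.4
position: [0.4701, 0.037, 0.1345]
tool_rot: [-3.138, 0.003, 1.725]
ft_force: [-0.3, -4.1, 6.6]
opening: 0.0207
gripper_force: 31.7
```

{"api": "send_rows", "payload": {
  "steps": "0.0030 0.0036 0 0 0 0 1"
}}

```text
time: 14.52
position: [0.4732, 0.0407, 0.1345]
tool_rot: [-3.138, 0.002, 1.725]
ft_force: [-0.6, -5.1, 7.7]
opening: 0.0204
gripper_force: 31.7
```

{"api": "send_rows", "payload": {
  "steps": "0.0028 0.0038 0 0 0 0 1"
}}

```text
time: 14.65
position: [0.4766, 0.0443, 0.1345]
tool_rot: [-3.139, 0.002, 1.725]
ft_force: [0.5, -4.9, 7.8]
opening: 0.0205
gripper_force: 31.7
```

{"api": "send_rows", "payload": {
  "steps": "0.0026 0.0039 0 0 0 0 1"
}}

```text
time: 14.78
position: [0.4802, 0.0476, 0.1345]
tool_rot: [-3.139, 0.002, 1.725]
ft_force: [0.6, -3.0, 7.0]
opening: 0.0208
gripper_force: 31.6
```

{"api": "send_rows", "payload": {
  "steps": "0.0024 0.0041 0 0 0 0 1"
}}

```text
time: 14.9
position: [0.484, 0.0508, 0.1345]
tool_rot: [-3.139, 0.001, 1.725]
ft_force: [1.0, -3.4, 6.6]
opening: 0.0206
gripper_force: 31.6
```

{"api": "send_rows", "payload": {
  "steps": "-0.0024 -0.0041 0 0 0 0 1"
}}

```text
time: 15.02
position: [0.4813, 0.0485, 0.1345]
tool_rot: [3.141, 0.0, 1.726]
ft_force: [3.9, -1.3, 5.2]
opening: 0.0209
gripper_force: 31.5
```

{"api": "send_rows", "payload": {
  "steps": "-0.0026 -0.0039 0 0 0 0 1"
}}

```text
time: 15.15
position: [0.4778, 0.0454, 0.1346]
tool_rot: [3.141, -0.0, 1.726]
ft_force: [4.3, 0.3, 5.0]
opening: 0.0206
gripper_force: 31.4
```

{"api": "send_rows", "payload": {
  "steps": "-0.0028 -0.0038 0 0 0 0 1"
}}

```text
time: 15.28
position: [0.4746, 0.0421, 0.1346]
tool_rot: [3.14, -0.001, 1.726]
ft_force: [5.1, 0.1, 4.7]
opening: 0.0208
gripper_force: 31.4
```

{"api": "send_rows", "payload": {
  "steps": "-0.0030 -0.0036 0 0 0 0 1"
}}

```text
time: 15.4
position: [0.4714, 0.0386, 0.1346]
tool_rot: [3.14, -0.001, 1.726]
ft_force: [5.5, 0.7, 5.1]
opening: 0.0208
gripper_force: 31.4
```

{"api": "send_rows", "payload": {
  "steps": "-0.0032 -0.0035 0 0 0 0 1"
}}

```text
time: 15.52
position: [0.4685, 0.035, 0.1346]
tool_rot: [3.14, -0.001, 1.726]
ft_force: [5.1, 1.9, 4.6]
opening: 0.0206
gripper_force: 31.4
```

{"api": "send_rows", "payload": {
  "steps": "-0.0033 -0.0033 0 0 0 0 1"
}}

```text
time: 15.65
position: [0.4658, 0.0313, 0.1346]
tool_rot: [3.139, -0.001, 1.726]
ft_force: [5.5, 2.0, 4.3]
opening: 0.0206
gripper_force: 31.4
```

{"api": "send_rows", "payload": {
  "steps": "-0.0035 -0.0031 0 0 0 0 1"
}}

```text
time: 15.78
position: [0.4633, 0.0275, 0.1345]
tool_rot: [3.139, -0.001, 1.726]
ft_force: [5.8, 2.2, 3.8]
opening: 0.0207
gripper_force: 31.4
```

{"api": "send_rows", "payload": {
  "steps": "-0.0037 -0.0030 0 0 0 0 1"
}}

```text
time: 15.9
position: [0.4609, 0.0234, 0.1346]
tool_rot: [3.139, -0.002, 1.726]
ft_force: [6.8, 1.4, 4.0]
opening: 0.0208
gripper_force: 31.4
```

{"api": "send_rows", "payload": {
  "steps": "-0.0039 -0.0027 0 0 0 0 1"
}}

```text
time: 16.02
position: [0.4588, 0.0191, 0.1346]
tool_rot: [3.14, -0.002, 1.726]
ft_force: [5.4, 2.3, 4.7]
opening: 0.0206
gripper_force: 31.4
```

{"api": "send_rows", "payload": {
  "steps": "-0.0039 -0.0025 0 0 0 0 1"
}}

```text
time: 16.15
position: [0.4568, 0.0149, 0.1346]
tool_rot: [3.14, -0.002, 1.726]
ft_force: [5.2, 2.5, 4.7]
opening: 0.021
gripper_force: 31.4
```

{"api": "send_rows", "payload": {
  "steps": "-0.0041 -0.0024 0 0 0 0 1"
}}

```text
time: 16.27
position: [0.4551, 0.0103, 0.1345]
tool_rot: [3.14, -0.001, 1.726]
ft_force: [5.0, 2.3, 4.6]
opening: 0.0208
gripper_force: 31.4
```

{"api": "send_rows", "payload": {
  "steps": "-0.0043 -0.0021 0 0 0 0 1"
}}

```text
time: 16.4
position: [0.4535, 0.0056, 0.1346]
tool_rot: [3.14, -0.001, 1.726]
ft_force: [4.2, 1.4, 5.2]
opening: 0.0208
gripper_force: 31.4
```

```bash
cat > f.txt <<'E'
.4548 .0093 2.5 -3.8
.4562 .0134 1.2 -4.7
.4579 .0174 1 -4.7
.4599 .0214 .2 -5.5
.4621 .0255 -.8 -5.3
.4645 .0294 -1.3 -4.6
.4672 .0333 -.8 -4.9
.4701 .037 -.3 -4.1
.4732 .0407 -.6 -5.1
.4766 .0443 .5 -4.9
.4802 .0476 .6 -3
.484 .0508 1 -3.4
E
cat > b.txt <<'E'
.4813 .0485 3.9 -1.3
.4778 .0454 4.3 .3
.4746 .0421 5.1 .1
.4714 .0386 5.5 .7
.4685 .035 5.1 1.9
.4658 .0313 5.5 2
.4633 .0275 5.8 2.2
.4609 .0234 6.8 1.4
.4588 .0191 5.4 2.3
.4568 .0149 5.2 2.5
.4551 .0103 5.0 2.3
.4535 .0056 4.2 1.4
E
python3 an.py f.txt -1 .5402 -.0197; python3 an.py b.txt 1 .5402 -.0197
```

```text
[ 0.5402 -0.0197  0.09  ]
phi 297.7 world 161.2 tang -2.79 rad -3.59
phi 300.4 world 158.5 tang -3.93 rad -2.84
phi 303.2 world 155.7 tang -3.87 rad -2.84
phi 306.0 world 152.9 tang -4.80 rad -2.68
phi 309.0 world 149.9 tang -4.99 rad -1.96
phi 311.9 world 147.0 tang -4.57 rad -1.41
phi 314.9 world 144.0 tang -4.44 rad -2.23
phi 317.9 world 141.0 tang -3.38 rad -2.35
phi 320.9 world 138.0 tang -4.19 rad -2.97
phi 324.1 world 134.8 tang -3.10 rad -3.83
phi 327.2 world 131.7 tang -1.55 rad -2.64
phi 330.3 world 128.6 tang -1.34 rad -3.28
[ 0.5402 -0.0197  0.09  ]
phi 328.1 world 130.8 tang -2.10 rad -3.53
phi 325.1 world 133.8 tang -3.31 rad -2.76
phi 322.2 world 136.7 tang -3.57 rad -3.64
phi 319.2 world 139.7 tang -4.09 rad -3.74
phi 316.2 world 142.7 tang -4.60 rad -2.90
phi 313.3 world 145.6 tang -4.76 rad -3.41
phi 310.4 world 148.5 tang -4.91 rad -3.79
phi 307.4 world 151.5 tang -4.48 rad -5.31
phi 304.4 world 154.5 tang -4.40 rad -3.88
phi 301.4 world 157.5 tang -4.30 rad -3.85
phi 298.3 world 160.6 tang -3.83 rad -3.95
phi 295.2 world 163.7 tang -2.52 rad -3.64
```

{"api": "send_rows", "payload": {
  "steps": "0.0056 0.0029 0 0 0 0 1;0.0110 0.0061 0 0 0 0 1;0.0161 0.0097 0 0 0 0 1;0.0210 0.0137 0 0 0 0 1;0.0210 0.0137 0 0 0 0 1;0.0210 0.0137 0 0 0 0 1;0.0210 0.0137 0 0 0 0 1"
}}

```text
time: 17.27
position: [0.4635, 0.0277, 0.1345]
tool_rot: [-3.142, 0.001, 1.726]
ft_force: [3.4, -0.8, 6.0]
opening: 0.0206
gripper_force: 31.5
```

Run:
```python
import numpy as np
from plant import ctrl
for f in("f.txt","b.txt"):
    D=np.loadtxt(f); n=D[:,:2]-[.5402,-.0197]; n/=np.linalg.norm(n,axis=1)[:,None]
    T=abs(n[:,0]*D[:,3]-n[:,1]*D[:,2]); a=98.9-np.degrees(np.arctan2(n[:,1],n[:,0]))+360
    p=np.polyfit(a%360,T,2); print("peak",-p[1]/2/p[0],np.polyval(p,-p[1]/2/p[0]))
o=ctrl.get_obs(); q=o["position"]; print(q,o["ft_force"],(98.9-np.degrees(np.arctan2(q[1]+.0197,q[0]-.5402)))%360)
```

```text
peak 310.62599844943827 4.656080316337125
peak 310.626053774255 4.82158639973602
[0.46347161 0.0277381  0.13454751] [ 3.39352615 -0.81479195  5.99331595] 310.62684784318367
```

{"api": "send_rows", "payload": {
  "steps": "0 0 0 0 0 0 0.5;0 0 0 0 0 0 0.5;0 0 0 0 0 0 0.5;0 0 0 0 0 0 0.5;0 0 -0.03 0 0 0 0.5;0 0 -0.06 0 0 0 0.5;0 0 -0.09 0 0 0 0.5;0 0 -0.09 0 0 0 0.5"
}}

```text
time: 18.27
position: [0.4648, 0.0281, 0.2272]
tool_rot: [3.136, 0.001, 1.726]
ft_force: [0.2, 0.2, -0.1]
opening: 0.0429
gripper_force: 0.0
```

Run:
```python
from plant import ctrl
from h import *
for n in("top","scene"):
    p,d=ctrl.grab_frame(n); X=cloud(n,dict(d=d,**ctrl.camera_params(n))); z=X[...,2]
    cv2.imwrite(f"pics/{n}3.png",cv2.resize(p[100:250,150:350,::-1],None,fx=3,fy=3))
    m=(z>.127)&(z<.18)&(abs(X[...,0]-.51)<.2)&(abs(X[...,1])<.2)
    k,l,s,c=cv2.connectedComponentsWithStats(m.astype(np.uint8))
    for j in range(1,k):
        if s[j,4]>8:
            Q=X[l==j]; print(n,s[j,4],c[j].round(1),Q.min(0).round(3),Q.max(0).round(3))
print(ctrl.get_obs()["position"])
```

```text
top 198 [287.3 192.6] [ 0.522 -0.04   0.137] [ 0.561 -0.001  0.161]
top 90 [224.2 201.6] [0.505 0.13  0.132] [0.529 0.155 0.166]
scene 80 [278.  170.8] [0.456 0.02  0.127] [0.478 0.041 0.166]
scene 113 [249.6 171.5] [ 0.525 -0.036  0.128] [0.563 0.002 0.159]
scene 108 [283.2 195.1] [0.508 0.133 0.129] [0.531 0.157 0.166]
[0.46321388 0.02818419 0.22374025]
```

View pics/scene3.png

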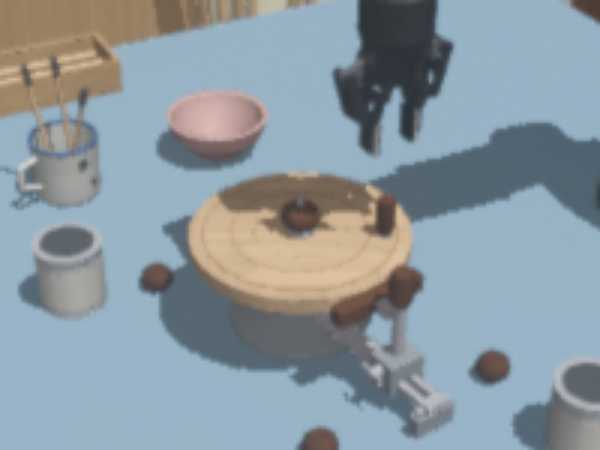

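{"api": "send_rows", "payload": {
  "steps": "0.05 0.035 0 0 0 0 0.3;0.1045 0.0696 0 0 0 0 0.3;0.1045 0.0696 0 0 0 0 0.3;0.1045 0.0696 0 0 0 0 0.3;0.1045 0.0696 0.045 0 0 0 0.3;0.1045 0.0696 0.09 0 0 0 0.3;0.1045 0.0696 0.09 0 0 0 0.3"
}}

```text
time: 19.25
position: [0.5124, 0.1401, 0.1297]
tool_rot: [-3.131, 0.0, 1.724]
ft_force: [-1.4, -0.4, 1.0]
opening: 0.06
gripper_force: 0.0
```

Run:
```python
from plant import ctrl
import cv2
p,d=ctrl.grab_frame("scene"); cv2.imwrite("pics/s4.png",cv2.resize(p[130:250,200:350,::-1],None,fx=4,fy=4))
o=ctrl.get_obs();print(o["position"],o["ft_force"],o["tool_rot"])
```

```text
[0.51460116 0.14067991 0.1330029 ] [1.1217715  0.18535032 0.69139597] [-3.13741726e+00  2.73107726e-04  1.72403556e+00]
```

View pics/s4.png

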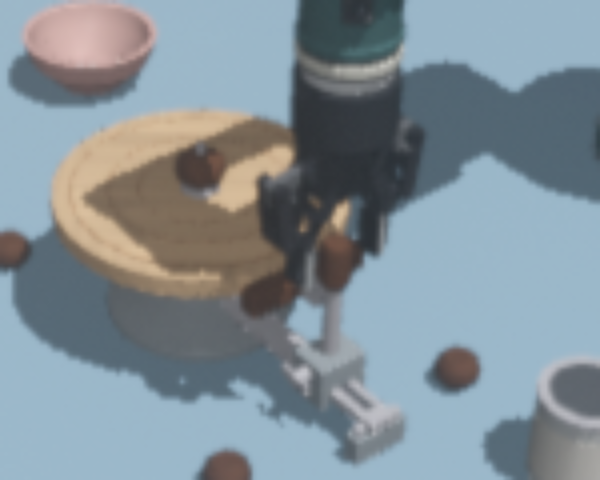

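{"api": "send_rows", "payload": {
  "steps": "0.0020 0.001 0 0 0 0 0.3;0.0020 0.001 0 0 0 0 1;0.0020 0.001 0 0 0 0 1;0.0020 0.001 0 0 0 0 1;0.0020 0.001 0 0 0 0 1;0.0020 0.001 0 0 0 0 1;0.0020 0.001 0 0 0 0 1;0.0020 0.001 0 0 0 0 1",
  "squeeze": 70
}}

```text
time: 20.3
position: [0.5151, 0.144, 0.1365]
tool_rot: [-3.139, 0.0, 1.726]
ft_force: [-7.6, -2.7, 7.7]
opening: 0.0235
gripper_force: 68.2
```

Run:
```python
from plant import ctrl
o=ctrl.get_obs();print(o["position"],o["ft_force"],o["opening"],o["gripper_force"],o["tool_rot"])
```

```text
[0.51512835 0.14401162 0.13650894] [-7.64119223 -2.65987749  7.7298413 ] 0.02354893054216845 68.18881771992892 [-3.13860408e+00  3.72251101e-04  1.72610932e+00]
```

{"api": "send_rows", "payload": {
  "steps": "0.001 -0.0015 0 0 0 0 1;0.002 -0.0015 0 0 0 0 1;0.003 -0.0015 0 0 0 0 1;0.004 -0.0015 0 0 0 0 1;0.004 -0.0015 0 0 0 0 1;0.004 -0.0015 0 0 0 0 1"
}}

```text
time: 21.05
position: [0.515, 0.1447, 0.1365]
tool_rot: [3.141, 0.007, 1.725]
ft_force: [-2.5, -9.6, 6.2]
opening: 0.0234
gripper_force: 68.6
```

```bash
cat > m.py <<'E'
from plant import ctrl
import numpy as np
o=ctrl.get_obs(); w=np.radians(98.9); u=np.array([np.cos(w),np.sin(w)]); v=np.array([u[1],-u[0]])
d=o["position"][:2]-[.51512835,.14401162]; f=o["ft_force"]
print("moved along/across mm",d@u*1e3,d@v*1e3,"F",f[:2]@u,f[:2]@v,f[2],o["time"],o["opening"],o["position"][2])
E
python3 m.py
```

```text
moved along/across mm 0.6961800329117575 -0.04604618589510951 F -9.1184876042263 -3.938199200150886 6.22040088369698 21.05 0.02341386326346679 0.1365281911707203
```

{"api": "send_rows", "payload": {
  "steps": "0.001 0 0 0 0 0 1;0.002 0 0 0 0 0 1;0.003 0 0 0 0 0 1;0.004 0 0 0 0 0 1;0.004 0 0 0 0 0 1;0.004 0 0 0 0 0 1"
}}

```text
time: 21.8
position: [0.5146, 0.1474, 0.1365]
tool_rot: [3.142, 0.009, 1.724]
ft_force: [-1.2, -12.4, 6.9]
opening: 0.0236
gripper_force: 68.6
```

```bash
python3 m.py
```

```text
moved along/across mm 3.4166540044942164 -0.03795934569879566 F -12.041312793401074 -3.1350748427372803 6.9166983829377395 21.8 0.023563323996774903 0.13651358526531904
```

{"api": "send_rows", "payload": {
  "steps": "0.001 0 0 0 0 0 1;0.002 0 0 0 0 0 1;0.002 0 0 0 0 0 1;0.002 0 0 0 0 0 1;-0.001 0 0 0 0 0 1;-0.002 0 0 0 0 0 1;-0.002 0 0 0 0 0 1;-0.002 0 0 0 0 0 1"
}}

```text
time: 22.8
position: [0.5143, 0.1493, 0.1365]
tool_rot: [3.141, 0.001, 1.726]
ft_force: [-3.8, -2.9, 5.8]
opening: 0.0235
gripper_force: 68.6
```

```bash
python3 m.py
```

```text
moved along/across mm 5.361897018843796 -0.01958951199534439 F -2.249445113904775 -4.186576184024892 5.838828602315251 22.8 0.0234699269184814 0.13652944349054746
```

{"api": "send_rows", "payload": {
  "steps": "0 0 0 0 0 0 0.3;0 0 0 0 0 0 0.3;0 0 0 0 0 0 0.3;0 0 0 0 0 0 0.3;0 0 -0.045 0 0 0 0.3;0 0 -0.09 0 0 0 0.3;-0.08 0.1 -0.09 0 0 0 0.3;-0.08 0.15 -0.12 0 0 0 0.3;-0.08 0.15 -0.12 0 0 0 0.3;-0.08 0.15 -0.12 0 0 0 0.3"
}}

```text
time: 24.05
position: [0.6777, 0.0926, 0.2518]
tool_rot: [-3.14, 0.0, 1.723]
ft_force: [-0.8, 1.2, 0.0]
opening: 0.0599
gripper_force: 0.0
```

```bash
cat > sh.py <<'E'
from plant import ctrl
from h import *
import sys
w=np.radians(98.9); u=np.array([np.cos(w),np.sin(w),0]); P=np.array([.542,-.0195,0])
for n in("top","scene"):
    p,d=ctrl.grab_frame(n); c=ctrl.camera_params(n); q=np.load(f"{n}.npz")["p"]
    cv2.imwrite(f"pics/{n}_{sys.argv[1]}.png",cv2.resize(p[130:250,170:320,::-1],None,fx=4,fy=4))
    pr=lambda X:(lambda y:y[:2]/y[2])(c["K"]@(c["R"]@X+c["t"]))
    for nm,r,z,h in(("knob",.165,.150,7),("carriage",.165,.036,6),("disc",0,.150,10)):
        X=P+u*r+[0,0,z]; a=pr(X); b=pr(X+u*.01); x0,y0=np.round(a-h-3).astype(int); s=2*h+7
        g=lambda im:cv2.cvtColor(im,cv2.COLOR_RGB2GRAY)[y0:y0+s,x0:x0+s].astype(np.float32)
        M=np.eye(2,3,dtype=np.float32)
        try:
            cc,M=cv2.findTransformECC(g(q),g(p),M,cv2.MOTION_TRANSLATION,(3,200,1e-6),None,3)
            e=(b-a)/10; sft=M[:,2]; print(n,nm,"cc %.3f shift px"%cc,sft.round(2),"mm along u %.2f"%(sft@e/(e@e)))
        except cv2.error as ex: print(n,nm,"fail")
E
python3 sh.py a
```

```text
top knob fail
top carriage fail
top disc cc 0.759 shift px [-0.05  0.2 ] mm along u 0.21
scene knob cc 0.990 shift px [1.08 0.73] mm along u 4.63
scene carriage cc 0.930 shift px [1.17 0.85] mm along u 5.27
scene disc cc 0.517 shift px [-0.06 -2.5 ] mm along u -6.47
```

View pics/top_a.png

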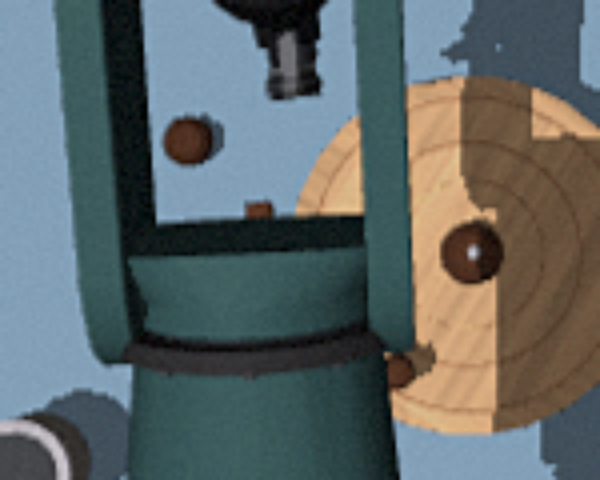

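{"api": "send_rows", "payload": {
  "steps": "-0.297 -0.126 0 0 0 0 0.3;-0.297 -0.126 0 0 0 0 0.3;-0.297 -0.126 0 0 0 0 0.3;-0.297 -0.126 0 0 0 0 0.3;-0.297 -0.126 0 0 0 0 0.3;-0.297 -0.126 0 0 0 0 0.3;-0.297 -0.126 0 0 0 0 0.3;-0.297 -0.126 0 0 0 0 0.3"
}}

```text
time: 25.15
position: [0.5964, -0.2167, 0.2547]
tool_rot: [3.141, -0.001, 1.728]
ft_force: [0.2, 0.4, -0.0]
opening: 0.06
gripper_force: 0.0
```

```bash
python3 sh.py b
```

```text
top knob cc 0.955 shift px [-1.68  0.1 ] mm along u 4.29
top carriage cc 0.957 shift px [-2.09  0.26] mm along u 6.08
top disc cc 0.981 shift px [0.09 0.07] mm along u -0.22
scene knob cc 0.990 shift px [1.09 0.74] mm along u 4.68
scene carriage cc 0.931 shift px [1.18 0.81] mm along u 5.20
scene disc cc 0.799 shift px [-0.06  0.39] mm along u 0.78
```

View pics/top_b.png

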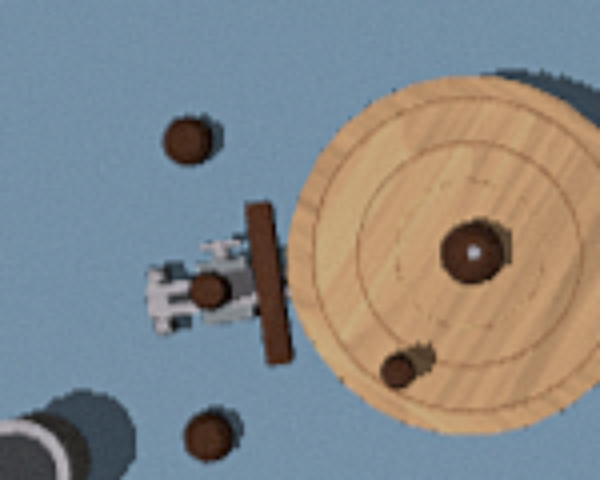

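Run:
```python
from plant import ctrl
from h import *
w=np.radians(98.9); u=np.array([np.cos(w),np.sin(w),0]); P=np.array([.542,-.0195,0])
for n in("top","scene"):
    c=ctrl.camera_params(n); q=np.load(f"{n}.npz")["p"].astype(float)
    F=np.mean([ctrl.grab_frame(n)[0].astype(float) for _ in range(4)],0)
    pr=lambda X:(lambda y:y[:2]/y[2])(c["K"]@(c["R"]@X+c["t"]))
    X=P+u*.148+[0,0,.115]; a=pr(X); e=(pr(X+u*.01)-a)/10
    def red(im): # soft brown weight: strong red-blue contrast and dark, against blue shelf/grey iron
        s=im.sum(2); return np.clip(((im[...,0]-im[...,2])-5)/25,0,1)*(s<260)
    v,uu=np.mgrid[:384,:512]
    r=[]
    for im in(q,F):
        m=red(im); m[(abs(uu-a[0])>26)|(abs(v-a[1])>24)]=0
        k,l,s,_=cv2.connectedComponentsWithStats((m>.1).astype(np.uint8)); 
        o=[]
        for j in range(1,k):
            if s[j,4]>25:
                W=m*(l==j); o.append((W.sum().round(1),(W*uu).sum()/W.sum(),(W*v).sum()/W.sum()))
        r.append(o)
    for A in r[0]:
        for B in r[1]:
            dd=np.array(B[1:])-A[1:]
            if np.hypot(*dd)<5: print(n,np.round(A,1),np.round(B,1),dd.round(2),"mm",(dd@e/(e@e)).round(2))
```

```text
top [247.6 238.8 200.1] [250.7 236.8 200.4] [-1.99  0.3 ] mm 5.37
top [ 58.7 223.6 202.1] [ 57.9 221.6 202.4] [-2.09  0.29] mm 5.61
scene [106.7 275.7 199.1] [118.7 277.3 199.7] [1.59 0.67] mm 6.12
```

{"api": "send_rows", "payload": {
  "steps": "0.06 -0.004 0 0 0 0 0.3;0.12 -0.008 0 0 0 0 0.3;0.18 -0.011 0 0 0 0 0.3;0.24 -0.015 0 0 0 0 0.3;0.3 -0.019 0 0 0 0 0.3;0.36 -0.024 0 0 0 0 0.3;0.377 -0.024 0 0 0 0 0.3;0.377 -0.024 0 0 0 0 0.3;0.377 -0.024 0 0 0 0 0.3;0.377 -0.024 0.06 0 0 0 0.3;0.377 -0.024 0.12 0 0 0 0.3;0.377 -0.024 0.12 0 0 0 0.3;0.377 -0.024 0.12 0 0 0 0.3;0.377 -0.024 0.12 0 0 0 1;0.377 -0.024 0.12 0 0 0 1;0.377 -0.024 0.12 0 0 0 1;0.377 -0.024 0.12 0 0 0 1;0.377 -0.024 0.12 0 0 0 1;0.377 -0.024 0.12 0 0 0 1;0.377 -0.024 0.12 0 0 0 1"
}}

```text
time: 28.15
position: [0.5143, 0.1499, 0.1382]
tool_rot: [3.14, 0.001, 1.726]
ft_force: [-6.4, -1.5, 8.4]
opening: 0.0237
gripper_force: 68.2
```

```bash
python3 m.py
```

```text
moved along/across mm 5.908262170258112 0.0619750670299694 F -0.5251114804164716 -6.544847916143982 8.417259188834286 28.15 0.023695231586161478 0.1381837190571098
```

{"api": "send_rows", "payload": {
  "steps": "-0.001 0 0 0 0 0 1;-0.002 0 0 0 0 0 1;-0.003 0 0 0 0 0 1;-0.004 0 0 0 0 0 1;-0.005 0 0 0 0 0 1;-0.005 0 0 0 0 0 1;-0.005 0 0 0 0 0 1"
}}

```text
time: 29.02
position: [0.5142, 0.1497, 0.1382]
tool_rot: [3.14, -0.009, 1.728]
ft_force: [-8.1, 9.8, 7.2]
opening: 0.0232
gripper_force: 68.2
```

```bash
python3 m.py
```

```text
moved along/across mm 5.7635284613486935 0.01136345241230765 F 10.964132872400045 -6.50670932318491 7.209683045558659 29.025 0.023235892495001773 0.13815165315367806
```

{"api": "send_rows", "payload": {
  "steps": "-0.0005 0 0 0 0 0 1;-0.001 0 0 0 0 0 1;-0.001 0 0 0 0 0 1;-0.001 0 0 0 0 0 1"
}}

```text
time: 29.52
position: [0.5144, 0.1491, 0.1382]
tool_rot: [3.14, -0.01, 1.729]
ft_force: [-7.3, 10.7, 8.0]
opening: 0.0233
gripper_force: 68.2
```

```bash
python3 m.py
```

```text
moved along/across mm 5.0969697079901914 0.04571425483725503 F 11.679409409447643 -5.546698362800562 7.958608629805625 29.525 0.023347253170325145 0.13820148952280265
```

{"api": "send_rows", "payload": {
  "steps": "0.0015 0 0 0 0 0 1;0.003 0 0 0 0 0 1;0.0038 0 0 0 0 0 1;0.0038 0 0 0 0 0 1"
}}

```text
time: 30.02
position: [0.5144, 0.1491, 0.1382]
tool_rot: [3.14, -0.002, 1.727]
ft_force: [-6.4, 1.1, 7.4]
opening: 0.0238
gripper_force: 68.2
```

```bash
python3 m.py
```

```text
moved along/across mm 5.156206441702697 0.05061779701888934 F 2.043291403046596 -6.123651941155113 7.354721365244648 30.025 0.023769128642294066 0.13816286165958647
```

{"api": "send_rows", "payload": {
  "steps": "0 0 0 0 0 0 0.3;0 0 0 0 0 0 0.3;0 0 0 0 0 0 0.3;0 0 0 0 0 0 0.3;0 0 -0.06 0 0 0 0.3;0 0 -0.12 0 0 0 0.3;-0.06 0.004 -0.12 0 0 0 0.3;-0.12 0.008 -0.12 0 0 0 0.3;-0.18 0.011 -0.12 0 0 0 0.3;-0.24 0.015 -0.12 0 0 0 0.3;-0.3 0.019 -0.12 0 0 0 0.3;-0.36 0.024 -0.12 0 0 0 0.3;-0.37 0.024 -0.12 0 0 0 0.3;-0.37 0.024 -0.12 0 0 0 0.3;-0.37 0.024 -0.12 0 0 0 0.3;-0.37 0.024 -0.12 0 0 0 0.3"
}}

```text
time: 32.02
position: [0.5956, -0.2124, 0.2549]
tool_rot: [3.141, 0.0, 1.728]
ft_force: [-0.1, 0.6, 0.2]
opening: 0.0601
gripper_force: 0.0
```

```bash
python3 sh.py c; python3 -c "
from plant import ctrl;o=ctrl.get_obs();print(o['position'],o['ft_force'],o['time'])"
```

```text
top knob cc 0.938 shift px [-1.36  0.05] mm along u 3.48
top carriage cc 0.972 shift px [-1.72  0.17] mm along u 5.00
top disc cc 0.981 shift px [0.1  0.04] mm along u -0.23
scene knob cc 0.995 shift px [0.93 0.67] mm along u 4.06
scene carriage cc 0.982 shift px [0.97 0.59] mm along u 4.11
scene disc cc 0.797 shift px [-0.1  0.4] mm along u 0.68
[ 0.59562594 -0.2127769   0.25482935] [-0.27254407  0.15149111 -0.44981749] 32.125
```

View pics/top_c.png

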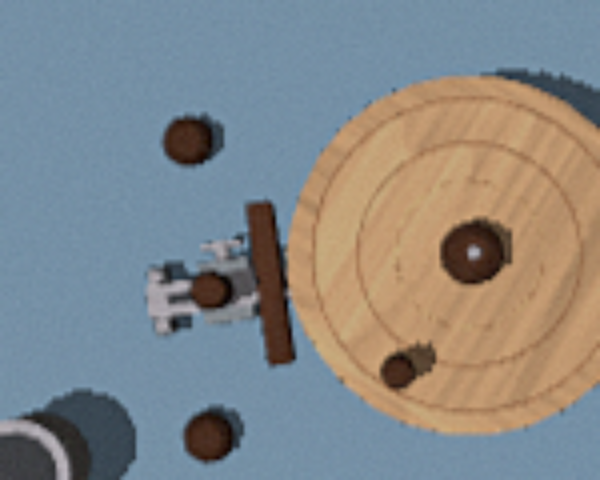

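The bar at (283,285) stands just off the rim, the peg is still at (398,370), and nothing else has moved. I'm handing the job in.

```bash
python3 -c "
from plant import ctrl;print(ctrl.close_job())"
```

```text
the job is handed in; nothing more can be done
None
```

The disc stands with its hardest-dragging spot at the rest (about 5 N felt there, against the 7–8 N stated), the rest is drawn back about 4.6 mm for roughly 3 mm of daylight, nothing else on the shelf was touched, and the job was handed in at about 32 s.

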